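# Clear the empty spool and seat the winder's collar

### The arm

A 7-joint arm with a two-finger parallel gripper is mounted at the origin on the work surface. World frame = base frame: x ahead of the robot, y to its left, z up, the work surface at z = 0. Lengths are in mm, angles in rad, forces in N, time in s.
With the tool pointing down it reaches from about 400 to 875 mm from the base axis. Payload 4.4 kg.
Tool frame: the origin (TCP) lies at the very end of the fingers, on their centre line; the grasp point (between the pads) lies 19 mm behind it; z points along the fingers, y is the line along which they close (so a half turn about z gives the same grasp; the last joint's range is limited). The gripper opens to 85 mm and grips with 20 to 120 N. Pads are 22 mm wide; open, the fingers measure 114 mm over their backs; the gripper's body (76 mm by 85 mm) begins 54 mm behind the grasp point. The pads swing forward as they close: fully open they stand 13 mm farther back than shut.
Start: joints at [1.264, 0.628, 0.038, 1.517, -0.027, 0.996, -0.02], TCP at [155.039, -631.253, 231.313] pointing down, gripper open.
Joint ranges: [-3.06, 3.06], [-0.37, 2.12], [-1.25, 1.32], [0.18, 2.47], [-1.1, 4.24], [0.23, 1.98], [-2.94, 2.94]. Speed limits (rad/s): [2.57, 2.57, 3.14, 3.14, 3.14, 3.14, 3.14].

### API

Orientations are given as [roll, pitch, yaw] about the fixed x, y, z axes, in that order (R = Rz(yaw) Ry(pitch) Rx(roll)).
In Python, from cell import ctrl gives the robot as it stands.
- The arm moves only by the tool step_arm, never from a script. Its argument "series" is a list that holds one entry, the list of rows, each a list of 7 numbers: the turn, a rotation vector about the tool's x, y, z as a fraction of full scale, then the shift along the tool's x, y, z as a fraction of full scale, then the closure, from 0 (fully open) to 1 (shut). In form: [[[ax, ay, az, tx, ty, tz, gripper], ...]]. A call has 1 to 12 rows; each row shifts and turns the commanded pose from where the row before left it, along the tool's axes as they then stand; what a row does not reach is not made up. Full scale, the value 1, is 150 mm for a shift and 45 degrees for a turn. A row lasts 1/10 s, in which the tool goes at most 50 mm and 8.59 degrees, less where a joint would pass 70% of its speed; a pose out of reach is approached as far as the arm can. A call with a number of a shift or a turn outside -1 to 1 is refused whole. A call with a gripper value outside its range is refused whole. The fingers move at their own pace and stop on an object; the grip force is fixed at half the most. Time passes only in rows, so rows that do not move let the fingers close. It gives the time, the measured TCP pose, the force, the opening and the grip force at its end, in the units of the state.
- ctrl.read_state(): the state, without advancing time (a new reading comes with each control period).
- ctrl.get_image(name): name is "scene" or "top" or "wrist"; returns a dict with "img" (400x640x3 uint8, red, green, blue), "fx", "fy", "cx", "cy" (pixels), "dist" ([k1, k2, p1, p2, k3] as OpenCV has them; the pictures are not rectified), "R" (3x3) and "t" (3): a world point X has camera coordinates R X + t. Camera axes: x right, y down, z forward; pixel columns grow to the right and rows downward; lengths in mm; the calibration is good to about 2 mm. A picture is of the moment at which its call begins. There is no depth.
- ctrl.finish_job(): hands the job in; it is judged then, once.
Trained networks look in a picture, given as the dict that the camera call returned (one of the last four; its "shot" number tells which), for a name from the list of things; names that differ only in an ending like _2 or _b are one class to them, and where a whole thing is asked for, a point or a joint stands for the part that bears it (a point fixed in the world has none). Each returns a list of dicts, best first, with "score" (0 to 1); they miss things now and then, are a little off and sometimes report something else, mostly with a low value. They report only what shows in the picture. A call takes as long as a camera call. They do not tell look-alikes from the thing itself.
- ctrl.recognise(picture, thing): "centre" ([column, row] in pixels, amid what is visible of it).
The state is a dict: "clock": time; "qpos": joint angles; "qd": joint speeds; "tau": joint torques, N m; "eef_pos": TCP position; "tool_rot": TCP orientation; "force": force on the tool from outside, world axes, zero at the start; "torque": the same for the moment, N m; "width": finger opening in mm; "gripper_force": force on a finger pad.
Only numpy, scipy, OpenCV 4.12 (cv2) and the standard library are available. Lean on these libraries where they do the work, as an engineer would, in place of code of your own. Each camera call takes 0.05 s, during which the arm holds its last target. There are 200 camera calls.

### The job

On the bobbin winder, lift the empty wooden spool off the spindle and drop it into the wire basket. Then grip the knurled collar that sat under it, turn it clockwise (seen from above) until its hidden keyway lines up with the spindle's cross pin, and push it down fully home against its spring; finish while still holding it pressed home, without letting go, so that it can be locked. Leave the other things on the table where they are.

Things in the scene. Friction and masses are not known exactly. Their poses are not given: they have to be found in the camera images.
- spool_center (a point): empty wooden spool, upright on the winder's spindle, on top of the collar: straight tube 36 mm outer diameter, 62 mm tall, foot flange 54 mm diameter, 6 mm thick; 23 mm through-bore; about 60 g. 18 mm of spindle stands inside it: lift it straight up more than 20 mm to free it. Grip the tube. Point: its centre, 31 mm above its underside; z up along its axis
- basket_in (a point): open wire basket, fixed, 200 mm long (its x) by 160 mm wide (its y), 85 mm high, walls 4 mm thick. Point: centre of its inner floor, 4 mm above the table; z up. A light cardboard core 24 mm thick, 50 mm long lies in it near one end (about 65 mm from the centre along its +x); it may shift
- spindle (a point): point on the winder's vertical spindle axis, 84 mm above the table, level with the collar's underside at the start. Winder: fixed green motor box 140 x 110 mm, 51 mm high, then a 36 mm neck and the spindle, 18 mm diameter, ending 46 mm above this point. The spindle does not turn. A cross pin (6 mm thick, 32 mm tip to tip) goes through it under the collar; its direction varies and is not given
- collar_center (a point): loose knurled steel collar round the spindle, under the spool: 48 mm outer diameter, 28 mm tall, about 120 g, bore 21 mm; 33 mm of free height below it for fingertips. It rests on the spring seat. Point: its centre, 14 mm above its underside; z up along its axis; its x is the direction of the keyway
- collar_top (a point): centre of the collar's top face, 28 mm above its underside. Inside, hidden, a keyway 13 mm wide runs both ways along the collar's x and takes the cross pin. At the start it must be turned clockwise from above by 0.5 to 1.5 rad; it then fits within about 0.2 rad either side. Off the keyway the collar stops on the pin after sinking 1.5 mm; over it, it sinks 10 mm
- seat (a joint): spring seat under the collar, a 44 mm steel disc: how far it is pressed down, m; 0 free (at the start), 0.010 fully home on its stop. Its spring pushes up with 3.5 N at 0 and 8.5 N at 0.010, so the collar rises again if it is not held down
- brush_grip (a point): bystander, to be left alone: flat paint brush 170 mm long, up to 42 mm wide, 20 mm high; point on its wooden handle
- bobbin_c (a point): bystander, to be left alone: small wooden bobbin, 30 mm diameter, 34 mm tall; point half-way up
- stamp_c (a point): bystander, to be left alone: copper wax stamp, 90 x 75 mm, 67 mm tall with its handle; point at the middle of its block
- wax_c (a point): bystander, to be left alone: block of amber wax, 70 x 50 x 30 mm; point at its centre
- mug_c (a point): bystander, to be left alone: white mug, 76 mm diameter, 85 mm tall; point on its axis half-way up
- jar_c (a point): bystander, to be left alone: glass jar, 64 mm diameter, 90 mm tall; point on its axis half-way up
- cone_c (a point): bystander, to be left alone: white yarn-cone holder, 84 mm diameter at its foot, 165 mm tall; point on its axis half-way up
Things that resemble listed ones, but are neither listed nor needed, are in the scene too. What is shaped like the part that bears spool_center but blue or green is not meant.

How it is judged:
By the outcome, as a careful person would: the job done as asked, in the order asked, and still so for the second after the job is handed in, while the arm keeps its last pose, push and grip.
It also fails if it takes over 54 s, if anything falls off the work surface, if the arm or the gripper's body presses on something with over 40 N, if the wrist force passes 120 N, or if a joint passes its speed limit or range.

## Working session

There is one attempt and no reset: what is moved stays moved. The work goes in short steps, Python scripts to look and compute and a tool call to move; the robot and the scene stay as the last step left them, time stands still between calls to the robot, and variables do not carry over. Pictures are saved under pics/ and viewed, at most 10 in all, crops included, and the job is handed in when it is done.

Besides the shell and the picture viewer there is one more tool, called in YAML: its name, and indented under it one key for each argument. step_arm: Moves the arm, as the interface text tells. Shift numbers are shares of 150 mm and turn numbers shares of 45 degrees, none past 1 either way. Its arguments: {"type":"object","properties":{"series":{"type":"array","items":{"type":"array","items":{"type":"array","items":{"type":"number","minimum":-1,"maximum":1}}}}},"required":["series"]}

```bash
mkdir -p pics; cat > h.py <<'E'
import numpy as np, cv2
from cell import ctrl
def K(p): return np.array([[p['fx'],0,p['cx']],[0,p['fy'],p['cy']],[0,0,1.]])
def save(p,n): cv2.imwrite('pics/'+n, p['img'][:,:,::-1])
def ray(p,uv):
    q=cv2.undistortPoints(np.array([[uv]],float),K(p),np.array(p['dist'],float))[0,0]
    R=np.array(p['R']);t=np.array(p['t']);return -R.T@t, R.T@np.array([q[0],q[1],1.])
def atz(p,uv,z):
    c,d=ray(p,uv);return c+d*(z-c[2])/d[2]
def proj(p,X):
    return cv2.projectPoints(np.array(X,float).reshape(-1,1,3),cv2.Rodrigues(np.array(p['R'],float))[0],np.array(p['t'],float),K(p),np.array(p['dist'],float))[0][:,0]
def tri(obs):
    A=np.zeros((3,3));b=np.zeros(3)
    for p,uv in obs:
        c,d=ray(p,uv);d/=np.linalg.norm(d);M=np.eye(3)-np.outer(d,d);A+=M;b+=M@c
    return np.linalg.solve(A,b)
E
python3 - <<'E'
from h import *
s=ctrl.read_state();print({k:np.round(s[k],3).tolist() for k in s})
P={n:ctrl.get_image(n) for n in('scene','top')}
for n,p in P.items():
    save(p,n+'0.png')
    for t in ['spool_center','collar_center','basket_in','brush_grip','mug_c','jar_c','cone_c']:
        try: print(n,t,[(np.round(r['centre']).tolist(),round(r['score'],2)) for r in ctrl.recognise(p,t)[:4]])
        except Exception as e: print(n,t,e)
cv2.imwrite('pics/both.png',np.vstack([P['scene']['img'],P['top']['img']])[:,:,::-1][:, :][::1])
E
```

```text
{'clock': 0.0, 'qpos': [1.264, 0.629, 0.038, 1.518, -0.027, 0.996, -0.02], 'qd': [0.002, -0.001, -0.001, -0.0, -0.002, 0.001, 0.001], 'tau': [0.0, -56.34, 1.226, -19.344, 0.011, 0.011, -0.0], 'eef_pos': [154.9, -630.636, 230.371], 'tool_rot': [-3.14, 0.0, 0.241], 'force': [-1.097, 0.462, -0.281], 'torque': [0.011, 0.009, 0.007], 'gripper_force': 0.0, 'width': 85.05}
scene spool_center [([198.0, 254.0], 0.77), ([242.0, 212.0], 0.75), ([230.0, 213.0], 0.62), ([291.0, 229.0], 0.59)]
scene collar_center [([247.0, 226.0], 0.58)]
scene basket_in [([381.0, 216.0], 0.66)]
scene brush_grip []
scene mug_c [([425.0, 192.0], 0.68)]
scene jar_c [([322.0, 286.0], 0.78), ([402.0, 256.0], 0.17)]
scene cone_c [([157.0, 272.0], 0.67)]
top spool_center [([381.0, 262.0], 0.79), ([394.0, 209.0], 0.77), ([344.0, 215.0], 0.71), ([432.0, 220.0], 0.53)]
top collar_center []
top basket_in [([260.0, 207.0], 0.81)]
top brush_grip [([320.0, 193.0], 0.8)]
top mug_c [([183.0, 192.0], 0.9)]
top jar_c [([358.0, 131.0], 0.76)]
top cone_c [([468.0, 201.0], 0.67), ([181.0, 191.0], 0.5)]
```

View pics/scene0.png

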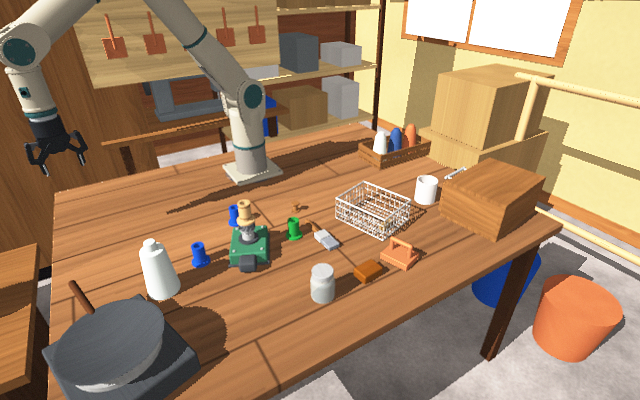

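View pics/top0.png

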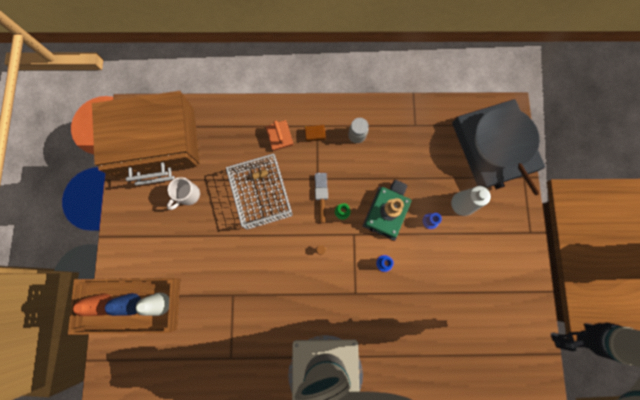

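The scene shows four spool-shaped things (top view): wooden at (394,208) on the green winder, blue at (432,220) and (385,263), green at (343,211). The wooden one on the winder fits the description; I'll confirm it in a crop, with its triangulation.

```bash
python3 - <<'E'
from h import *
P={n:ctrl.get_image(n) for n in('scene','top')}
s,t=P['scene'],P['top']
X=tri([(s,(243.5,212)),(t,(394,208.5))]);print('spool',X, 'z143 top',atz(t,(394,208),143))
for n,uv,z in [('basket',(260,191),45),('blue1',(432,220),31),('blue2',(385,263),31),('green',(343,211),31),('jar',(358,131),45),('cone',(468,201),80),('brush',(320,193),10),('bob',(320,250),17),('mug',(183,192),42)]: print(n,np.round(atz(t,uv,z)))
for n,uv in [('bas corners',(228,164)),('',(275,154)),('',(291,214)),('',(241,228))]: print(np.round(atz(t,uv,85)))
print('core',atz(t,(260,176),16))
a=cv2.resize(s['img'][180:280,180:310],(520,400),interpolation=cv2.INTER_CUBIC)
b=cv2.resize(t['img'][170:250,352:417],(260,320),interpolation=cv2.INTER_CUBIC)
o=np.zeros((400,780,3),np.uint8);o[:,:520]=a;o[:320,520:]=b
cv2.imwrite('pics/crop1.png',o[:,:,::-1])
E
```

```text
spool [ 501.14716298 -214.03527567  137.48183944] z143 top [ 501.75137762 -213.05257323  143.        ]
basket [579. 207.  45.]
blue1 [ 479. -360.   31.]
blue2 [ 341. -198.   31.]
green [512. -67.  31.]
jar [ 785. -123.   45.]
cone [ 533. -465.   80.]
brush [577.   9.  10.]
bob [385.  11.  17.]
mug [578. 460.  42.]
[660. 306.  85.]
[693. 155.  85.]
[495. 102.  85.]
[452. 258.  85.]
core [637.05561305 212.25727227  16.        ]
```

View pics/crop1.png

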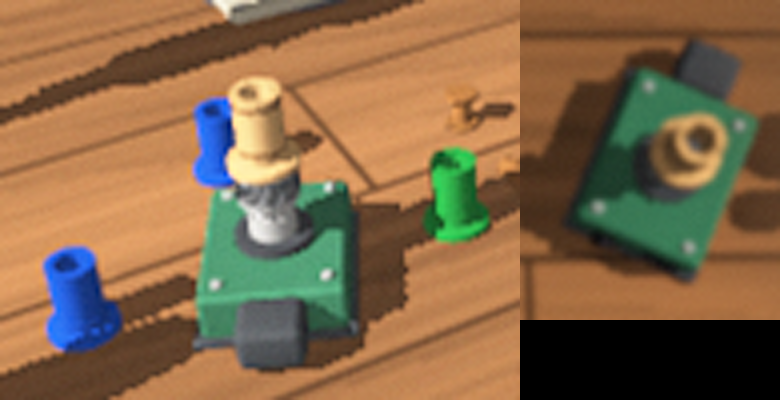

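The crop confirms it: the natural-wood spool sits on the collar of the green winder, at about world (501,-213). I'm moving above it.

step_arm:
  series:
    - [[0, 0, 0, 0.24, -0.178, 0, 0], [0, 0, 0, 0.24, -0.178, 0, 0], [0, 0, 0, 0.24, -0.178, 0, 0], [0, 0, 0, 0.24, -0.178, 0, 0], [0, 0, 0, 0.24, -0.178, 0, 0], [0, 0, 0, 0.24, -0.178, 0, 0], [0, 0, 0, 0.24, -0.178, 0, 0], [0, 0, 0, 0.24, -0.178, 0, 0], [0, 0, 0, 0.24, -0.178, 0, 0], [0, 0, 0, 0.24, -0.178, 0, 0], [0, 0, 0, 0.24, -0.178, 0, 0], [0, 0, 0, 0, 0, 0, 0]]

```text
clock: 2.1
eef_pos: [474.7, -244.6, 231.5]
tool_rot: [-3.139, -0.005, 0.252]
force: [-0.1, 0.2, -0.4]
width: 85.3
gripper_force: 0.0
```

```bash
python3 - <<'E'
from h import *
s=ctrl.read_state();print(s['qpos'],s['eef_pos'],s['tool_rot'])
p=ctrl.get_image('wrist');save(p,'w1.png')
print(ctrl.recognise(p,'spool_center')[:4]);print(ctrl.recognise(p,'collar_center')[:4])
print(proj(p,[[501.5,-213.5,174],[501.5,-213.5,112]]), -np.array(p['R']).T@p['t'])
E
```

```text
[ 0.42243593  0.46078096  0.00556323  1.84280613 -0.00976591  0.83606745
 -0.88467222] [ 474.72322571 -244.55816555  231.51142521] [-3.13911707 -0.00453026  0.25216205]
[{'centre': [162.0, 100.3], 'score': 0.95}, {'centre': [252.5, 275.7], 'score': 0.72}, {'centre': [422.1, 201.6], 'score': 0.61}, {'centre': [292.5, 154.4], 'score': 0.59}]
[]
[[282.19952149 178.13794388]
 [290.56828907 162.48927972]] [ 547.74076032 -225.63515419  375.04231174]
```

View pics/w1.png

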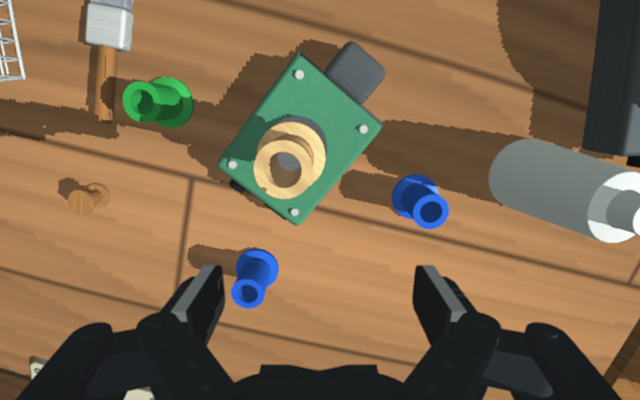

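The wrist view shows the wooden spool's top ring around (284,168), with the blue and green look-alikes beside it. I'll check the fit of the ring with an overlay.

```bash
python3 - <<'E'
from h import *
p=ctrl.get_image('wrist');im=p['img'].copy()
t=ctrl.get_image('top');sc=ctrl.get_image('scene')
th=np.linspace(0,2*np.pi,40)
def circ(c,r,z): return np.c_[c[0]+r*np.cos(th),c[1]+r*np.sin(th),0*th+z]
c=atz(p,(284.5,168.5),174);print(c)
def crop(q,cen,w,h,f):
    x0,y0=int(cen[0]-w/2),int(cen[1]-h/2)
    b=cv2.resize(q['img'][y0:y0+h,x0:x0+w],None,fx=f,fy=f,interpolation=cv2.INTER_CUBIC)
    for cc,col in((c,(255,0,0)),((501.5,-213.5),(0,0,255))):
        for r,z in((18,174),(27,112)):
            cv2.polylines(b,[np.int32((proj(q,circ(cc,r,z))-[x0,y0]+.5)*f)],True,col,1)
    return b
o=np.hstack([crop(p,(290,165),100,100,4),np.vstack([crop(t,(394,209),50,25,8),crop(sc,(243,212),50,25,8)])])
cv2.imwrite('pics/ov.png',o[:,:,::-1])
E
```

```text
[ 502.4862566  -221.62147718  174.        ]
```

View pics/ov.png

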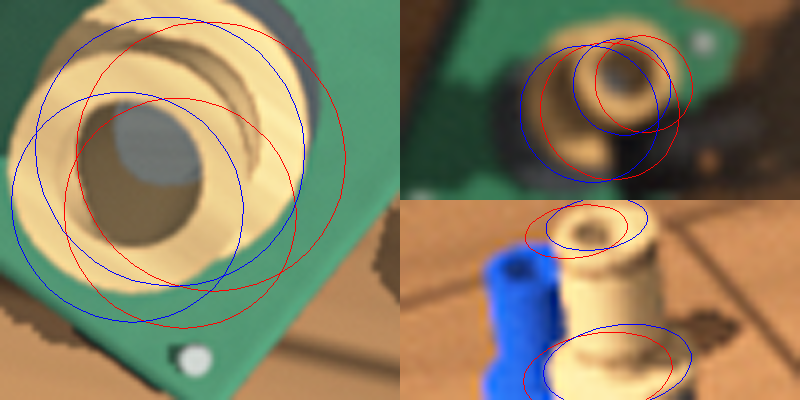

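```bash
python3 - <<'E'
from h import *
w=ctrl.get_image('wrist');t=ctrl.get_image('top');s=ctrl.get_image('scene')
bw,bt,bs=[proj(q,[[501.5,-213.5,174]])[0] for q in(w,t,s)]
uw,ut,us=bw+[1,-9],bt+[.75,-1.1],bs+[1,0]
print(bw,uw)
print(atz(w,uw,174),atz(t,ut,174),atz(s,us,174),tri([(w,uw),(t,ut)]),tri([(w,uw),(t,ut),(s,us)]))
E
```

```text
[269.57142457 165.56062499] [270.57142457 156.56062499]
[ 507.11679494 -213.01466415  174.        ] [ 504.76393021 -215.87842767  174.        ] [ 503.04817404 -211.05935159  174.        ] [ 505.92843238 -214.40875419  174.47698384] [ 506.11203431 -213.57619519  176.08254615]
```

step_arm:
  series:
    - [[0, 0, 0, 0, 0, 0, 0]]

```text
clock: 2.65
eef_pos: [469.2, -252.2, 231.4]
tool_rot: [3.142, 0.0, 0.239]
force: [-0.0, 0.8, 0.1]
width: 85.5
gripper_force: 0.0
```

step_arm:
  series:
    - [[0, 0, 0, 0.15, -0.095, 0, 0], [0, 0, 0, 0.15, -0.095, 0, 0], [0, 0, 0, 0, 0, 0, 0], [0, 0, 0, 0, 0, 0, 0], [0, 0, 0, 0, 0, 0, 0]]

```text
clock: 3.15
eef_pos: [505.7, -214.1, 231.3]
tool_rot: [3.141, 0.001, 0.24]
force: [-0.4, -0.3, -0.3]
width: 85.6
gripper_force: 0.0
```

```bash
python3 - <<'E'
from h import *
p=ctrl.get_image('wrist');print(ctrl.read_state()['eef_pos'],ctrl.recognise(p,'spool_center')[:3])
b=p['img'].copy();th=np.linspace(0,2*np.pi,40)
for r,z in((18,174),(27,118)): cv2.polylines(b,[np.int32(proj(p,np.c_[506+r*np.cos(th),-213.7+r*np.sin(th),0*th+z]))],True,(255,0,0),1)
print(proj(p,[[506,-213.7,174]]))
save({'img':b},'w2.png')
E
```

```text
[ 505.63856421 -214.28284791  231.28502322] [{'centre': [273.1, 302.3], 'score': 0.96}, {'centre': [184.0, 138.3], 'score': 0.95}, {'centre': [437.1, 229.7], 'score': 0.95}]
[[318.77449449 227.7078444 ]]
```

View pics/w2.png

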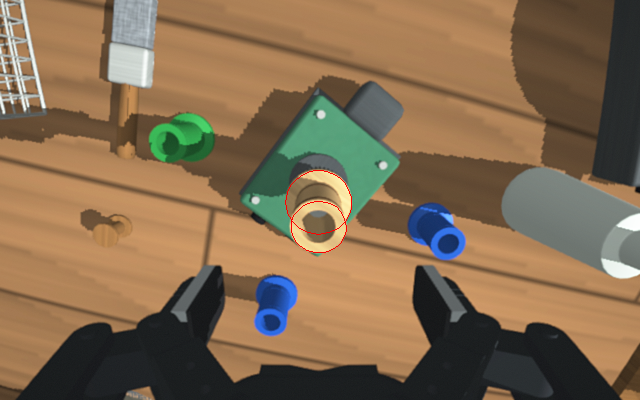

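The overlay fits the top ring (319,227) and the flange well, so the axis is at (506,-214). I'm descending and gripping.

step_arm:
  series:
    - [[0, 0, 0, 0, 0, 0.2, 0], [0, 0, 0, 0, 0, 0.2, 0], [0, 0, 0, 0, 0, 0.17, 0], [0, 0, 0, 0, 0, 0.1, 0], [0, 0, 0, 0, 0, 0, 0], [0, 0, 0, 0, 0, 0, 1], [0, 0, 0, 0, 0, 0, 1], [0, 0, 0, 0, 0, 0, 1], [0, 0, 0, 0, 0, 0, 1], [0, 0, 0, 0, 0, 0, 1], [0, 0, 0, 0, 0, 0, 1], [0, 0, 0, 0, 0, 0, 1]]

```text
clock: 4.45
eef_pos: [507.0, -213.5, 131.2]
tool_rot: [3.141, -0.001, 0.241]
force: [0.5, -0.8, 2.7]
width: 35.7
gripper_force: 59.5
```

step_arm:
  series:
    - [[0, 0, 0, 0, 0, -0.1, 1], [0, 0, 0, 0, 0, -0.2, 1], [0, 0, 0, 0, 0, -0.2, 1], [0, 0, 0, 0, 0, -0.2, 1], [0, 0, 0, 0, 0, 0, 1], [0, 0, 0, 0, 0, 0, 1]]

```text
clock: 5.05
eef_pos: [506.3, -213.0, 236.0]
tool_rot: [3.142, -0.0, 0.241]
force: [0.2, 0.0, -1.1]
width: 35.3
gripper_force: 60.4
```

step_arm:
  series:
    - [[0, 0, 0, 0.047, -0.13, 0, 1], [0, 0, 0, 0.094, -0.26, 0, 1], [0, 0, 0, 0.094, -0.26, 0, 1], [0, 0, 0, 0.094, -0.26, 0, 1], [0, 0, 0, 0.094, -0.26, 0, 1], [0, 0, 0, 0.094, -0.26, 0, 1], [0, 0, 0, 0.094, -0.26, 0, 1], [0, 0, 0, 0.094, -0.26, 0, 1], [0, 0, 0, 0.094, -0.26, 0, 1], [0, 0, 0, 0.094, -0.26, 0, 1], [0, 0, 0, 0.047, -0.13, 0, 1], [0, 0, 0, 0, 0, 0, 1]]

```text
clock: 6.25
eef_pos: [548.7, 203.9, 233.7]
tool_rot: [-3.139, 0.003, 0.248]
force: [-1.4, -0.1, 0.1]
width: 35.5
gripper_force: 60.4
```

step_arm:
  series:
    - [[0, 0, 0, 0, 0, 0, 1], [0, 0, 0, 0, 0, 0, 1], [0, 0, 0, 0, 0, 0, 1]]

```text
clock: 6.55
eef_pos: [550.4, 197.2, 235.5]
tool_rot: [3.141, 0.001, 0.238]
force: [-0.5, -0.5, -0.1]
width: 36.0
gripper_force: 60.4
```

```bash
python3 - <<'E'
from h import *
p=ctrl.get_image('wrist');s=ctrl.read_state();print(s['eef_pos'],s['width'],s['qpos'])
b=p['img'].copy()
c=np.array([575,205]);a=.227;ux=np.array([np.cos(a),np.sin(a)]);uy=np.array([-ux[1],ux[0]])
q=[np.r_[c+sx*100*ux+sy*80*uy,85] for sx,sy in((1,1),(1,-1),(-1,-1),(-1,1))]
cv2.polylines(b,[np.int32(proj(p,q))],True,(255,0,0),1);save({'img':b},'w3.png')
E
```

```text
[550.48194238 197.48821552 235.66554827] 35.61283529269868 [-0.38059696  0.52839719 -0.01880169  1.69933723  0.01271224  0.91464827
 -1.73694524]
```

View pics/w3.png

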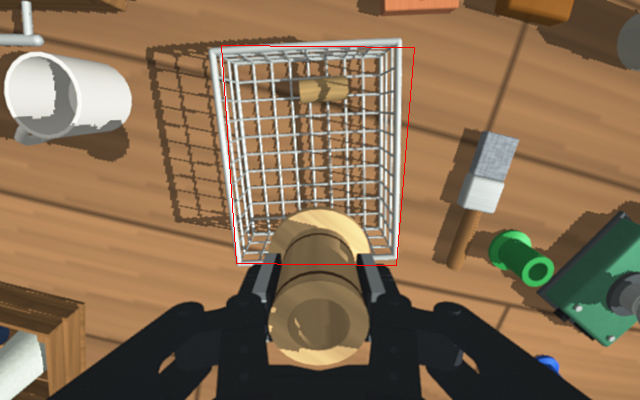

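Wrist picture: the spool hangs centred over the basket width, with its walls at about (240,260) and (397,260), and the core lies at the far end (325,90). I'm lowering and releasing.

step_arm:
  series:
    - [[0, 0, 0, 0, 0, 0.2, 1], [0, 0, 0, 0, 0, 0.3, 1], [0, 0, 0, 0, 0, 0.3, 1], [0, 0, 0, 0, 0, 0.25, 1], [0, 0, 0, 0, 0, 0.2, 1], [0, 0, 0, 0, 0, 0, 1], [0, 0, 0, 0, 0, 0, 1], [0, 0, 0, 0, 0, 0, 0.2], [0, 0, 0, 0, 0, 0, 0.2], [0, 0, 0, 0, 0, 0, 0.2], [0, 0, 0, 0, 0, 0, 0.2]]

```text
clock: 7.7
eef_pos: [551.0, 199.4, 49.3]
tool_rot: [-3.141, -0.002, 0.241]
force: [0.2, -0.2, -0.5]
width: 68.6
gripper_force: 0.0
```

step_arm:
  series:
    - [[0, 0, 0, 0, 0, -0.15, 0.2], [0, 0, 0, 0, 0, -0.3, 0.2], [0, 0, 0, 0, 0, -0.3, 0], [0, 0, 0, 0, 0, -0.3, 0], [0, 0, 0, 0, 0, -0.2, 0], [0, 0, 0, 0, 0, 0, 0], [0, 0, 0, 0, 0, 0, 0], [0, 0, 0, 0, 0, 0, 0]]

```text
clock: 8.5
eef_pos: [549.4, 198.8, 234.7]
tool_rot: [3.141, 0.002, 0.241]
force: [-0.5, 0.7, -0.8]
width: 85.4
gripper_force: 0.0
```

```bash
python3 - <<'E'
from h import *
p=ctrl.get_image('wrist');t=ctrl.get_image('top');s=ctrl.read_state();print(s['eef_pos'],s['width'],s['tool_rot'])
X=proj(t,[[506,-213.7,112]])[0];print(X)
o=np.zeros((400,800,3),np.uint8);o[:,:480]=cv2.resize(p['img'],(480,300))[:,:] if 0 else p['img'][:,80:560]
x,y=int(X[0]),int(X[1]);o[:320,480:]=cv2.resize(t['img'][y-32:y+32,x-32:x+32],(320,320),interpolation=cv2.INTER_CUBIC)
save({'img':o},'w4.png')
E
```

```text
[549.45161199 198.85301887 234.27166332] 85.14640632234766 [3.14115613e+00 3.07186211e-03 2.40885682e-01]
[392.16073627 208.27982754]
```

View pics/w4.png

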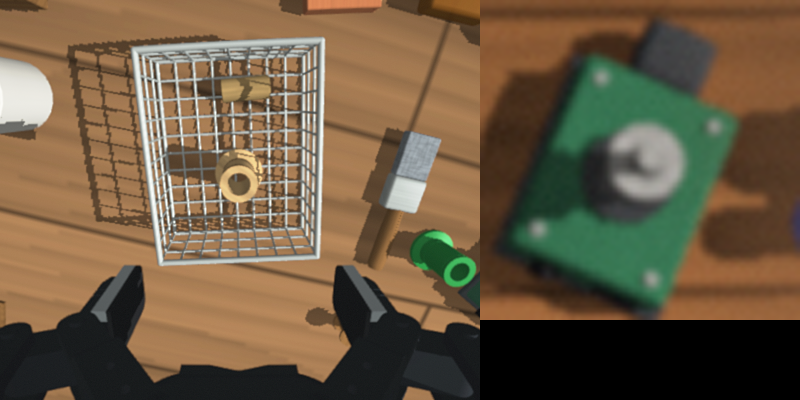

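The spool stands upright in the basket with the core untouched, and the collar is still on the spindle. I'm going back over the spindle and turning the tool counter-clockwise to make room for the clockwise turn.

step_arm:
  series:
    - [[0, 0, 0, -0.047, 0.13, 0, 0], [0, 0, 0, -0.094, 0.26, 0, 0], [0, 0, 0, -0.094, 0.26, 0, 0], [0, 0, 0, -0.094, 0.26, 0, 0], [0, 0, 0, -0.094, 0.26, 0, 0], [0, 0, 0, -0.094, 0.26, 0, 0], [0, 0, 0, -0.094, 0.26, 0, 0], [0, 0, 0, -0.094, 0.26, 0, 0], [0, 0, 0, -0.094, 0.26, 0, 0], [0, 0, 0, -0.094, 0.26, 0, 0], [0, 0, 0, -0.047, 0.13, 0, 0], [0, 0, 0, 0, 0, 0, 0]]

```text
clock: 9.8
eef_pos: [504.8, -217.6, 234.6]
tool_rot: [3.141, 0.003, 0.234]
force: [-0.6, 0.3, -0.7]
width: 85.5
gripper_force: 0.0
```

step_arm:
  series:
    - [[0, 0, -0.19, 0, 0, 0, 0], [0, 0, -0.19, 0, 0, 0, 0], [0, 0, -0.19, 0, 0, 0, 0], [0, 0, -0.19, 0, 0, 0, 0], [0, 0, -0.19, 0, 0, 0, 0], [0, 0, -0.19, 0, 0, 0, 0], [0, 0, 0, 0, 0, 0, 0], [0, 0, 0, 0, 0, 0, 0], [0, 0, 0, 0, 0, 0, 0], [0, 0, 0, 0, 0, 0, 0]]

```text
clock: 10.8
eef_pos: [506.5, -212.9, 235.7]
tool_rot: [-3.141, 0.0, 1.135]
force: [-0.3, -0.1, 0.2]
width: 85.4
gripper_force: 0.0
```

```bash
python3 - <<'E'
from h import *
p=ctrl.get_image('wrist');s=ctrl.read_state();print(s['eef_pos'],s['width'],s['tool_rot'],s['qpos'])
b=p['img'].copy();th=np.linspace(0,2*np.pi,40)
for r,z in((9,130),(24,112)): cv2.polylines(b,[np.int32(proj(p,np.c_[506+r*np.cos(th),-213.7+r*np.sin(th),0*th+z]))],True,(255,0,0),1)
x,y=proj(p,[[506,-213.7,115]])[0].astype(int)
save({'img':cv2.resize(b[y-75:y+75,x-100:x+100],None,fx=3,fy=3)},'w5.png')
E
```

```text
[ 506.53111815 -212.95242067  235.76368557] 85.48770241587818 [-3.14149393e+00  8.16236955e-05  1.13532827e+00] [ 0.50635156  0.48602643 -0.23559521  1.79081698  0.14187882  0.88129859
 -0.22889632]
```

View pics/w5.png

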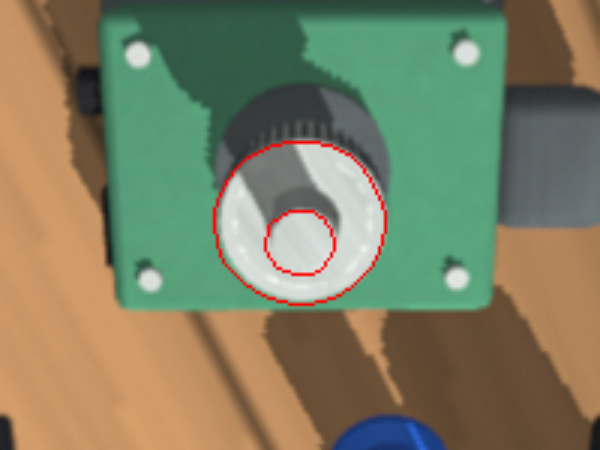

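The circles sit on the collar and the spindle top, so it's centred to within 1 mm. I'm descending and gripping the collar.

step_arm:
  series:
    - [[0, 0, 0, 0, 0, 0.25, 0], [0, 0, 0, 0, 0, 0.3, 0], [0, 0, 0, 0, 0, 0.3, 0], [0, 0, 0, 0, 0, 0.15, 0], [0, 0, 0, 0, 0, 0.05, 0], [0, 0, 0, 0, 0, 0, 0], [0, 0, 0, 0, 0, 0, 1], [0, 0, 0, 0, 0, 0, 1], [0, 0, 0, 0, 0, 0, 1], [0, 0, 0, 0, 0, 0, 1], [0, 0, 0, 0, 0, 0, 1], [0, 0, 0, 0, 0, 0, 1]]

```text
clock: 12.05
eef_pos: [507.4, -213.6, 78.9]
tool_rot: [3.139, -0.0, 1.136]
force: [1.3, -0.5, 3.2]
width: 46.8
gripper_force: 61.8
```

step_arm:
  series:
    - [[0, 0, 0, 0, 0, 0.01, 1], [0, 0, 0, 0, 0, 0.01, 1], [0, 0, 0, 0, 0, 0, 1], [0, 0, 0, 0, 0, 0, 1]]

```text
clock: 12.45
eef_pos: [507.4, -213.6, 78.0]
tool_rot: [3.139, 0.0, 1.136]
force: [-3.9, 1.4, 24.2]
width: 46.8
gripper_force: 64.7
```

step_arm:
  series:
    - [[0, 0, 0.12, 0, 0, -0.006, 1], [0, 0, 0.12, 0, 0, 0, 1], [0, 0, 0.12, 0, 0, 0, 1], [0, 0, 0.12, 0, 0, 0, 1], [0, 0, 0, 0, 0, 0, 1]]

```text
clock: 12.95
eef_pos: [507.0, -214.5, 77.9]
tool_rot: [3.139, 0.0, 0.756]
force: [-1.4, -1.6, 15.3]
width: 46.8
gripper_force: 63.5
```

step_arm:
  series:
    - [[0, 0, 0.12, 0, 0, 0, 1], [0, 0, 0.08, 0, 0, 0, 1], [0, 0, 0, 0, 0, 0, 1]]

```text
clock: 13.25
eef_pos: [506.6, -214.2, 77.5]
tool_rot: [3.14, 0.0, 0.6]
force: [-0.8, -0.6, 11.2]
width: 47.2
gripper_force: 63.0
```

```bash
python3 -c "
from h import *
s=ctrl.read_state();print(s['eef_pos'],s['force'],s['torque'],s['qpos'])"
```

```text
[ 506.64441844 -214.24719781   77.48462217] [-0.76362608 -0.59804528 11.16975276] [-0.12384936  0.42691192 -0.04225968] [ 0.36662686  0.70668314 -0.02810666  1.92661312  0.04007243  0.50742125
 -0.66075287]
```

step_arm:
  series:
    - [[0, 0, 0.12, 0, 0, 0, 1], [0, 0, 0.08, 0, 0, 0, 1], [0, 0, 0, 0, 0, 0, 1]]

```text
clock: 13.55
eef_pos: [506.6, -213.4, 76.4]
tool_rot: [3.141, -0.0, 0.445]
force: [0.2, -0.0, 4.0]
width: 46.8
gripper_force: 62.2
```

```bash
python3 -c "
from h import *
s=ctrl.read_state();print(s['eef_pos'],s['force'],s['torque'],s['qpos'])"
```

```text
[ 506.61471043 -213.41242894   76.41442209] [ 0.18087041 -0.03255873  3.99888866] [-0.19001817 -0.01573883 -0.00285404] [ 0.33951395  0.70883023  0.01203807  1.92789903 -0.0153103   0.50447321
 -0.76416013]
```

Only spring force remains, so the pin has entered the keyway. I'll rotate slightly further toward its middle and push.

step_arm:
  series:
    - [[0, 0, 0.08, 0, 0, 0.01, 1], [0, 0, 0.06, 0, 0, 0.01, 1], [0, 0, 0, 0, 0, 0, 1]]

```text
clock: 13.85
eef_pos: [506.6, -213.2, 73.3]
tool_rot: [3.141, -0.0, 0.336]
force: [-0.2, -0.2, 4.9]
width: 47.2
gripper_force: 62.4
```

```bash
python3 -c "
from h import *
s=ctrl.read_state();print(s['eef_pos'],s['force'],s['torque'],s['qpos'])"
```

```text
[ 506.59431827 -213.20377293   73.25481265] [-0.19778982 -0.18563218  4.94905797] [-0.04138174 -0.00329498 -0.10455991] [ 0.32143048  0.71480543  0.03960059  1.92975745 -0.05414416  0.49789846
 -0.83570051]
```

step_arm:
  series:
    - [[0, 0, 0, 0, 0, 0.01, 1], [0, 0, 0, 0, 0, 0.01, 1], [0, 0, 0, 0, 0, 0.01, 1], [0, 0, 0, 0, 0, 0, 1]]

```text
clock: 14.25
eef_pos: [506.6, -213.2, 69.9]
tool_rot: [3.141, -0.001, 0.337]
force: [-1.9, 0.4, 14.2]
width: 46.9
gripper_force: 63.5
```

step_arm:
  series:
    - [[0, 0, 0, 0, 0, 0.01, 1], [0, 0, 0, 0, 0, 0, 1]]

```text
clock: 14.45
eef_pos: [506.6, -213.3, 69.8]
tool_rot: [3.141, -0.001, 0.337]
force: [-5.2, 2.5, 25.9]
width: 47.1
gripper_force: 64.9
```

step_arm:
  series:
    - [[0, 0, 0.04, 0, 0, 0, 1], [0, 0, 0.04, 0, 0, 0, 1], [0, 0, 0, 0, 0, 0, 1], [0, 0, 0, 0, 0, 0, 1]]

```text
clock: 14.85
eef_pos: [507.0, -213.4, 69.8]
tool_rot: [3.141, -0.002, 0.275]
force: [-4.0, 1.7, 25.3]
width: 47.1
gripper_force: 64.7
```

```bash
python3 - <<'E'
from h import *
s=ctrl.read_state();print(s['eef_pos'],s['force'],s['torque'],s['width'],s['tool_rot'])
p=ctrl.get_image('wrist');q=ctrl.get_image('scene')
b=p['img'].copy();th=np.linspace(0,2*np.pi,60)
for r,z,c in((9,130,(255,0,0)),(24,102,(255,0,0)),(24,112,(0,0,255))): cv2.polylines(b,[np.int32(proj(p,np.c_[506.4+r*np.cos(th),-213.3+r*np.sin(th),0*th+z]))],True,c,1)
x,y=proj(p,[[506,-213.7,115]])[0].astype(int);print(x,y)
y0=max(0,min(y-75,250))
save({'img':cv2.resize(b[y0:y0+150,x-100:x+100],None,fx=4,fy=4,interpolation=cv2.INTER_CUBIC)},'w6.png')
E
```

```text
[ 507.00894226 -213.35168035   69.81658993] [-3.97041371  1.70620993 25.32349194] [0.38092073 0.92708196 0.18140591] 47.088117365937265 [ 3.14066526e+00 -1.55015728e-03  2.75191209e-01]
320 332
```

View pics/w6.png

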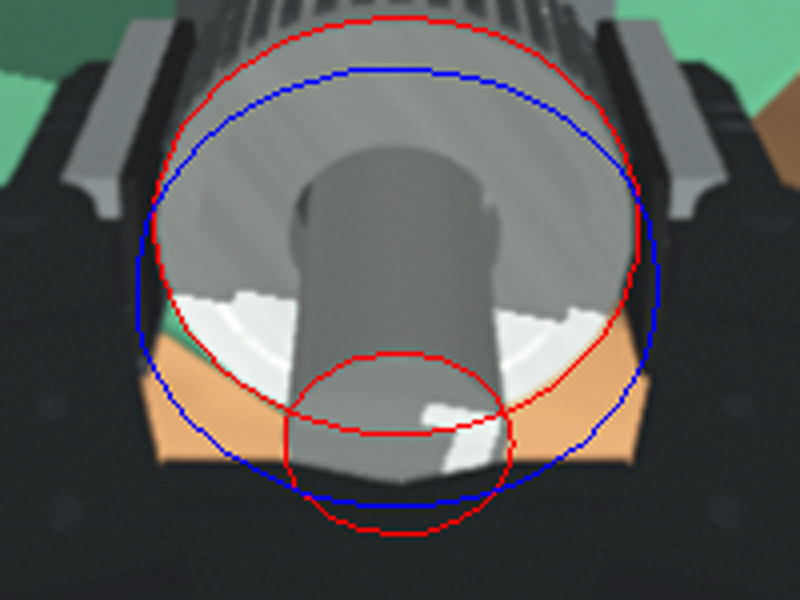

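The picture shows the collar's top edge exactly on the red circle for z = 102 mm (10 mm down). It's well below the blue z = 112 circle, so the collar is fully home and held with about 25 N. Handing in.

```bash
python3 -c "
from cell import ctrl
print(ctrl.finish_job())"
```

```text
the job is handed in; nothing more can be done
None
```

The spool is standing in the wire basket, and the collar was turned clockwise about 0.7 rad until it dropped onto the cross pin, then pressed fully home (10 mm, about 25 N) and still gripped there when I handed the job in, at about 15 s of the 54 s.

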